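Load the blue gel cassette into the tank

ROBOT

A 7-joint arm with a two-finger parallel gripper is mounted at the origin on a cart in front of the work surface, level with it; the furniture and walls round the work are solid. World frame = base frame: x ahead of the robot, y to its left, z up, the work surface at z = 0. Lengths are in m, angles in rad, forces in N, time in s.
With the tool pointing down it reaches from about 0.4 to 0.85 m from the base axis. Payload 4.5 kg.
Tool frame: the origin (TCP) lies at the very end of the fingers, on their centre line; the grasp point (between the pads) lies 19 mm behind it; z points along the fingers, y is the line along which they close (so a half turn about z gives the same grasp; the last joint's range is limited). The gripper opens to 88 mm and grips with 3 to 60 N. Pads are 18 mm wide; open, the fingers measure 123 mm over their backs; the gripper's body (75 mm by 187 mm) begins 45 mm behind the grasp point.
Start: joints at [1.252, 0.689, -0.195, 1.565, 0.157, 0.902, -0.215], TCP at [0.216, -0.587, 0.239] pointing down, gripper open.
Joint ranges: [-3.01, 3.01], [-0.46, 2.08], [-1.47, 1.51], [0.13, 2.56], [-1, 4.14], [0.04, 2.09], [-2.66, 2.66]. Speed limits (rad/s): [2.57, 2.57, 3.14, 3.14, 3.14, 3.14, 3.14].

INTERFACE

Orientations are given as a unit quaternion [x, y, z, w].
In Python, from plant import r, eyes, nets gives the robot as it stands.
- The arm moves only by the shell command python3 -m pendant 'ROWS' [FORCE]. ROWS is JSON, a list of rows, each an object of numbers: "claw": the opening, from 0 (shut) to 1 (fully open); "dx", "dy", "dz": the shift along the world's x, y, z in mm; "twist": the turn about the world's z in rad. In form: [{"claw": .., "dx": .., "dy": .., "dz": .., "twist": ..}, ...]. A call has 1 to 8 rows; each row is the pose to reach, as a shift and turn from the pose commanded when the call began; what a row does not reach only later rows make up. A row lasts 1/10 s, in which the tool goes at most 50 mm and 8.59 degrees, less where a joint would pass 70% of its speed; a pose out of reach is approached as far as the arm can. A call with a gripper value outside its range is refused whole. The fingers move at their own pace and stop on an object; FORCE is the grip in N (left out, the last holds). Time passes only in rows, so rows that repeat a pose let the fingers close. It gives the time, the measured TCP pose, the force, the opening and the grip force at its end, in the units of the state.
- r.get_state(): the state, without advancing time (a new reading comes with each control period).
- eyes.snapshot(name): name is "scene" or "top" or "wrist"; returns (picture, depth): 420x560x3 uint8, blue, green, red; 420x560 float32, m along the optical axis (not along the pixel's ray), 0 where there is no reading.
- eyes.camera_info(name): a dict with "K" (3x3 intrinsics, pixels), "world_to_cam" (4x4, takes a point from world to camera coordinates); the wrist camera has in their place "T_tool_cam" (4x4, takes a point from camera to tool coordinates, whose origin is the TCP and whose axes are the flange's). Camera axes: x right, y down, z forward; pixel columns grow to the right and rows downward; lengths in m; the calibration is good to about 2 mm. A picture is of the moment at which its call begins: read the wrist's pose just before it. camera_info takes no time and is no camera call.
- r.finish_job(): hands the job in; it is judged then, once.
Trained networks look in the newest picture that a camera, given by its name, has taken for a name from the list of things; names that differ only in an ending like _2 or _b are one class to them, and where a whole thing is asked for, a point or a joint stands for the part that bears it (a point fixed in the world has none). Each returns a list of dicts, best first, with "confidence" (0 to 1); they miss things now and then, are a little off and sometimes report something else, mostly with a low value. They report only what shows in the picture. A call takes as long as a camera call. They do not tell look-alikes from the thing itself.
- nets.spot_in(camera, query): "box" ([left, top, width, height] as shares, 0 to 1, of the picture: columns of its width, rows of its height, round what is visible of it).
- nets.place_of(camera, query): "position" ([column, row] as shares, 0 to 1, of the picture: columns of its width, rows of its height: a listed point, or the origin of a listed thing).
The state is a dict: "clock": time; "q": joint angles; "qd": joint speeds; "joint_torque": joint torques, N m; "tool_pos": TCP position; "eef_rot": TCP orientation; "contact_force": force on the tool from outside, world axes, zero at the start; "moment": the same for the moment, N m; "opening": opening from 0.0 (shut) to 1.0 (fully open); "finger_force": force on a finger pad.
Only numpy, scipy, OpenCV 4.12 (cv2) and the standard library are available. Lean on these libraries where they do the work, as an engineer would, in place of code of your own. Each camera call takes 0.05 s, during which the arm holds its last target. There are 200 camera calls.

TASK

Take the gel cassette with the blue grip out of the grey bench stand and slide it straight down into the guide slot of the gel tank until it sits fully home on the tank's floor, then let go. Lower it in gently rather than dropping it, and leave the cassette with the orange grip standing in the stand where it is.

Things in the scene. Friction and masses are not known exactly. Their poses are not given: they have to be found in the camera images.
- blue_cassette: Loose cassette (0.12 kg) upright in the stand: white slab 8 (x) x 90 (y) x 90 mm high; on top a blue grip bar 14 (x) x 60 (y) mm, 88 to 122 mm above the slab's lower edge. Origin: centre of the lower edge; z up, x across the thickness. Both ways round are equal. Grip from above across the bar's 14 mm, 108 mm above the origin.
- orange_cassette: The same cassette with an orange grip bar, standing in the stand's other slot, 90 mm from the blue one. To be left alone.
- cassette_stand: Grey stand, fixed, 150 (x) x 112 (y) x 40 mm high. Origin: centre of its underside, z up. Two slots along its y at x = -45 and +45 mm, 10 mm wide, 98 mm long, floor at 6 mm: a cassette lifts straight out, free once raised 34 mm. Which cassette is in which slot varies.
- gel_tank: Fixed open tank, 100 (x) x 126 (y) mm, pale see-through walls, black rim at 77 mm. Origin: centre of its underside, z up. White channels at the +y and -y ends form one upright slot in its y-z plane (x = 0): 12 mm (x) by 96 mm (y), from the floor at 5 mm up to 62 mm, then flaring to a mouth 28 x 110 mm at 78 mm. Home: cassette origin 5 mm above this one, its y along the tank's y.
Things that resemble listed ones, but are neither listed nor needed, are in the scene too. Leave any green look-alike of the blue_cassette alone. What is shaped like the gel_tank but yellow is not meant.

How it is judged:
At the end, for the whole second after the job is handed in: The blue cassette rests in the slot: lower edge within 10 mm of the tank's centre line and under 10 mm above the tank's underside (home is 5 mm), upright and in line with the slot within 10 degrees. The orange cassette stands upright within 10 degrees, moved less than 20 mm (horizontal distance between blue_cassette and gel_tank below 0.01 m and z of blue_cassette in the frame of gel_tank below 0.01 m and angle between each of blue_cassette, orange_cassette's own z axis and vertical below 0.17 rad and angle between the y axis of blue_cassette and the y axis of gel_tank, either way round below 0.17 rad and linear speed of blue_cassette below 0.02 m/s and distance of orange_cassette from where it was at the start of the episode below 0.02 m); the robot touches nothing.
It fails at once if the blue cassette is dropped into the tank (it moves faster than 0.6 m/s with its lower edge inside the tank) (horizontal distance between blue_cassette and gel_tank below 0.03 m and z of blue_cassette in the frame of gel_tank below 0.075 m and linear speed of blue_cassette above 0.6 m/s).
It also fails if it takes over 38 s, if anything falls off the work surface, if the arm or the gripper's body presses on something with over 40 N, if the wrist force passes 120 N, or if a joint passes its speed limit or range.

## Working session

There is one attempt and no reset: what is moved stays moved. The work goes in short steps, Python scripts to look and compute and a shell command to move; the robot and the scene stay as the last step left them, time stands still between calls to the robot, and variables do not carry over. Pictures are saved under pics/ and viewed, at most 10 in all, crops included, and the job is handed in when it is done.

```bash
mkdir -p pics
python3 - <<'E'
from plant import r,eyes,nets
import cv2,numpy as np
out=[]
for c in ["scene","top"]:
    p,d=eyes.snapshot(c); cv2.imwrite(f"pics/{c}0.png",p); np.savez(f"pics/{c}0.npz",p=p,d=d,K=eyes.camera_info(c)["K"],W=eyes.camera_info(c)["world_to_cam"])
    for q in ["blue_cassette","orange_cassette","gel_tank","cassette_stand"]:
        print(c,q,[(round(x["confidence"],2),np.round(np.array(x["box"])*[560,420,560,420]).tolist()) for x in nets.spot_in(c,q)])
s=r.get_state();print(s["clock"],s["tool_pos"],s["eef_rot"])
a=cv2.imread("pics/scene0.png");b=cv2.imread("pics/top0.png")
cv2.imwrite("pics/both.png",cv2.resize(np.vstack([a,b]),(400,600)))
E
```

```text
scene blue_cassette [(0.96, [266.0, 120.0, 14.0, 45.0]), (0.76, [298.0, 152.0, 17.0, 67.0])]
scene orange_cassette [(0.61, [229.0, 124.0, 10.0, 47.0]), (0.33, [267.0, 117.0, 14.0, 49.0])]
scene gel_tank [(0.92, [328.0, 191.0, 87.0, 87.0]), (0.77, [233.0, 225.0, 73.0, 91.0])]
scene cassette_stand [(0.75, [222.0, 151.0, 70.0, 37.0])]
top blue_cassette [(0.84, [253.0, 162.0, 41.0, 28.0]), (0.74, [168.0, 145.0, 44.0, 26.0])]
top orange_cassette [(0.85, [151.0, 186.0, 51.0, 24.0])]
top gel_tank [(0.89, [323.0, 134.0, 72.0, 69.0]), (0.81, [304.0, 231.0, 83.0, 76.0])]
top cassette_stand [(0.81, [150.0, 153.0, 75.0, 75.0]), (0.58, [163.0, 143.0, 50.0, 30.0])]
0.5 [ 0.21595052 -0.58650054  0.23872404] [9.84482132e-01 1.75484849e-01 1.55551253e-05 2.04067580e-06]
```

View pics/top0.png

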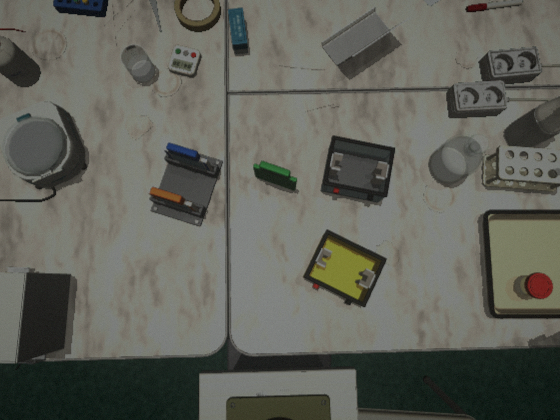

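View pics/scene0.png

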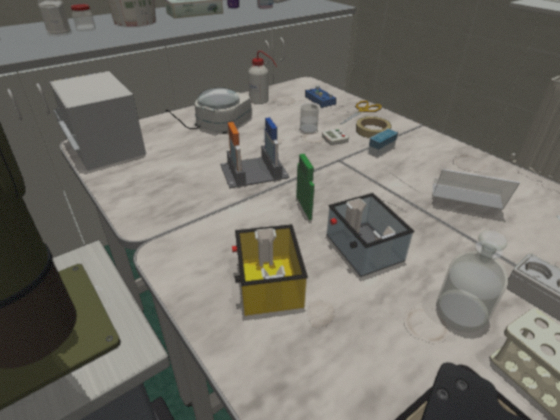

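The top view shows the blue grip at about (180,152) and the orange at (167,196), both in the stand. The clear tank is at (358,168), the yellow tank at (345,268) and the green look-alike at (275,175). Next I'll localize them from depth.

```bash
cat > h.py <<'E'
import numpy as np,cv2
def cloud(d,K,W):
    v,u=np.indices(d.shape); K=np.array(K)
    P=np.stack([(u-K[0,2])/K[0,0]*d,(v-K[1,2])/K[1,1]*d,d],-1)
    T=np.linalg.inv(np.array(W)); return P@T[:3,:3].T+T[:3,3]
def rect(P):
    (c,s,a)=cv2.minAreaRect((P[:,:2]*1000).astype(np.float32)); b=cv2.boxPoints((c,s,a))
    e=max([b[1]-b[0],b[2]-b[1]],key=np.linalg.norm)
    return np.round(c,1),np.round(s,1),round(np.degrees(np.arctan2(e[1],e[0]))%180,1)
E
python3 - <<'E'
from h import *
z=np.load("pics/top0.npz");p,d=z["p"],z["d"];X=cloud(d,z["K"],z["W"])
hsv=cv2.cvtColor(p,cv2.COLOR_BGR2HSV)
def sel(u0,v0,u1,v1,m): 
    k=np.zeros(d.shape,bool);k[v0:v1,u0:u1]=1; return X[k&m&(d>0)]
H,S,V=hsv[...,0],hsv[...,1],hsv[...,2]
print("cam",np.linalg.inv(z["W"])[:3,3])
for n,b,m in [("blue",(155,135,222,175),(H>100)&(H<130)&(S>120)),("orange",(145,180,210,225),(H<20)&(S>150)),("green",(245,155,305,195),(H>45)&(H<90)&(S>120))]:
    Q=sel(*b,m);print(n,len(Q),np.percentile(Q[:,2],[5,50,95]).round(3)); Q=Q[Q[:,2]>np.percentile(Q[:,2],95)-.012];print(len(Q),rect(Q))
for n,b in [("tank",(315,125,405,212)),("yel",(295,222,395,315))]:
    Q=sel(*b,(X[...,2]>.066)&(X[...,2]<.095));print(n,len(Q),np.percentile(Q[:,2],[5,50,95]).round(3),rect(Q))
Q=sel(140,135,230,235,(X[...,2]>.03)&(X[...,2]<.05));print("stand",len(Q),rect(Q))
E
```

```text
cam [ 0.33172165 -0.00971312  0.94324552]
blue 192 [0.125 0.128 0.13 ]
192 (array([578.9, 167.9]), array([56.5, 12.5]), np.float32(70.5))
orange 229 [0.121 0.127 0.13 ]
225 (array([494.2, 197.1]), array([57.2, 13.2]), np.float32(71.4))
green 203 [0.09  0.122 0.125]
172 (array([540.3,  -6.6]), array([56. , 11.4]), np.float32(70.1))
tank 1155 [0.069 0.077 0.08 ] (array([ 551.7, -174.3]), array([130.3, 109.9]), np.float32(77.3))
yel 1245 [0.071 0.077 0.079] (array([ 349.9, -136.1]), array([130.8, 111.2]), np.float32(62.6))
stand 591 (array([537.3, 182.7]), array([111.5, 111.8]), np.float32(161.2))
```

```bash
python3 -m pendant '[{"claw":1,"dx":250,"dy":310,"dz":60,"twist":0.7},{"claw":1,"dx":250,"dy":310,"dz":60,"twist":0.7},{"claw":1,"dx":250,"dy":310,"dz":60,"twist":0.7},{"claw":1,"dx":250,"dy":310,"dz":60,"twist":0.7},{"claw":1,"dx":250,"dy":310,"dz":60,"twist":0.7},{"claw":1,"dx":250,"dy":310,"dz":60,"twist":0.7},{"claw":1,"dx":250,"dy":310,"dz":60,"twist":0.7},{"claw":1,"dx":250,"dy":310,"dz":60,"twist":0.7}]' 30
python3 -c "
from plant import eyes;i=eyes.camera_info('wrist');print(i)"
```

```text
clock: 1.3
tool_pos: [0.4653, -0.2771, 0.2989]
eef_rot: [0.865, 0.502, 0.0, 0.0]
contact_force: [0.7, -1.0, 0.8]
opening: 1.003
finger_force: 0.0
{'K': array([[313.79684482,   0.        , 280.8516357 ],
       [  0.        , 313.79684482, 203.2957416 ],
       [  0.        ,   0.        ,   1.        ]]), 'T_tool_cam': array([[-1.10566424e-03, -9.57343401e-01, -2.88950496e-01,
         7.33341018e-02],
       [ 9.99999247e-01, -9.04765580e-04, -8.28834203e-04,
        -3.80328926e-04],
       [ 5.32046492e-04, -2.88951195e-01,  9.57343681e-01,
        -1.46066763e-01],
       [ 0.00000000e+00,  0.00000000e+00,  0.00000000e+00,
         1.00000000e+00]])}
```

```bash
python3 -m pendant '[{"claw":1,"dx":86,"dy":103,"dz":0,"twist":0.29},{"claw":1,"dx":86,"dy":103,"dz":0,"twist":0.29},{"claw":1,"dx":86,"dy":103,"dz":0,"twist":0.29},{"claw":1,"dx":86,"dy":103,"dz":0,"twist":0.29},{"claw":1,"dx":86,"dy":103,"dz":0,"twist":0.29}]'
cat >> h.py <<'E'
def wrist(name):
    from plant import r,eyes
    from scipy.spatial.transform import Rotation as R
    s=r.get_state();p,d=eyes.snapshot("wrist");i=eyes.camera_info("wrist")
    T=np.eye(4);T[:3,:3]=R.from_quat(s["eef_rot"]).as_matrix();T[:3,3]=s["tool_pos"]
    W=np.linalg.inv(T@i["T_tool_cam"]);cv2.imwrite(f"pics/{name}.png",p)
    np.savez(f"pics/{name}.npz",p=p,d=d,K=i["K"],W=W)
    ty=T[:3,1];print(s["clock"],s["tool_pos"].round(4) if hasattr(s["tool_pos"],"round") else s["tool_pos"],"tool y deg",np.degrees(np.arctan2(ty[1],ty[0])))
    return p,d,cloud(d,i["K"],W)
E
python3 - <<'E'
from h import *
p,d,X=wrist("tank1")
m=(d>0)&(X[...,2]>.066)&(X[...,2]<.09)&(np.linalg.norm(X[...,:2]-[.552,-.174],axis=-1)<.1)
Q=X[m];print(len(Q),np.percentile(Q[:,2],[5,50,95]),rect(Q))
E
```

```text
clock: 1.8
tool_pos: [0.5504, -0.1752, 0.2982]
eef_rot: [0.782, 0.623, -0.0, -0.0]
contact_force: [-0.3, -0.2, -1.3]
opening: 1.0
finger_force: 0.0
1.8 [ 0.5504 -0.1752  0.2982] tool y deg -12.978478393679591
3238 [0.0694417  0.0768544  0.07835091] (array([ 551.6, -174.6]), array([129.2, 104.1]), np.float32(77.0))
```

View pics/tank1.png

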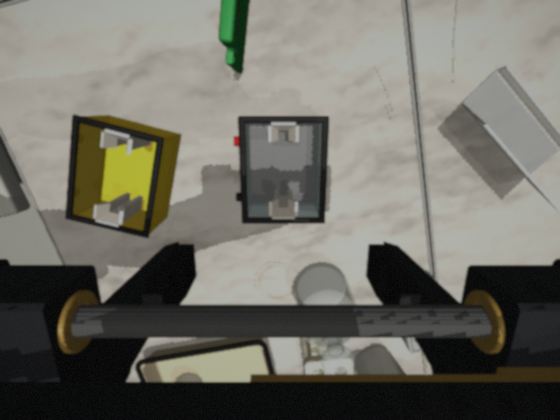

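The clear tank sits in the middle of the wrist picture, centre (284,170), with channels at (284,133) and (284,205). The measured centre is (551.6, -174.6) mm, slot axis 77°. Next I go over the blue cassette.

```bash
python3 -m pendant '[{"claw":1,"dx":28,"dy":343,"dz":-30,"twist":-0.105},{"claw":1,"dx":28,"dy":343,"dz":-30,"twist":-0.105},{"claw":1,"dx":28,"dy":343,"dz":-30,"twist":-0.105},{"claw":1,"dx":28,"dy":343,"dz":-30,"twist":-0.105},{"claw":1,"dx":28,"dy":343,"dz":-30,"twist":-0.105},{"claw":1,"dx":28,"dy":343,"dz":-30,"twist":-0.105},{"claw":1,"dx":28,"dy":343,"dz":-30,"twist":-0.105},{"claw":1,"dx":28,"dy":343,"dz":-30,"twist":-0.105}]'
python3 - <<'E'
from h import *
p,d,X=wrist("blue1")
h=cv2.cvtColor(p,cv2.COLOR_BGR2HSV)
m=(d>0)&(h[...,0]>100)&(h[...,0]<130)&(h[...,1]>120)&(X[...,2]>.12)&(X[...,2]<.14)&(np.linalg.norm(X[...,:2]-[.579,.168],axis=-1)<.06)
Q=X[m];print(len(Q),np.percentile(Q[:,2],[5,50,95]),rect(Q))
m=(d>0)&(X[...,2]>.033)&(X[...,2]<.05)&(np.linalg.norm(X[...,:2]-[.537,.183],axis=-1)<.11)
print(rect(X[m]))
E
```

```text
clock: 2.65
tool_pos: [0.577, 0.1745, 0.2682]
eef_rot: [0.812, 0.583, 0.001, -0.002]
contact_force: [0.6, 0.4, 0.0]
opening: 1.003
finger_force: 0.0
2.65 [0.577  0.1745 0.2682] tool y deg -18.605944689942525
822 [0.12617012 0.12796802 0.12915606] (array([578.2, 170.3]), array([57.7, 12.6]), np.float32(71.3))
(array([534.7, 184. ]), array([111.4, 111.9]), np.float32(161.0))
```

View pics/blue1.png

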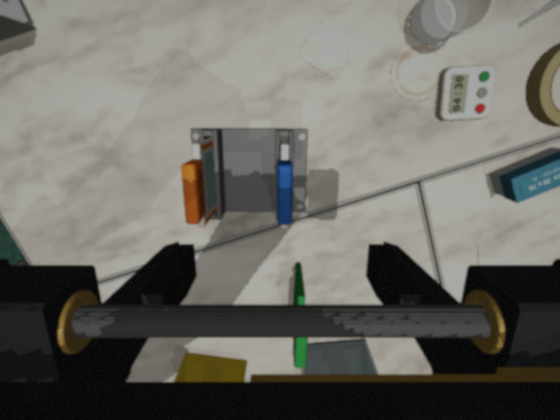

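Blue grip seen at (285,190), between the open fingers' columns, and the orange one at (193,190). I descend partway, check the settled pose, then go down to grasp.

```bash
python3 -m pendant '[{"claw":1,"dx":0,"dy":0,"dz":-45,"twist":0},{"claw":1,"dx":0,"dy":0,"dz":-90,"twist":0},{"claw":1,"dx":0,"dy":0,"dz":-90,"twist":0},{"claw":1,"dx":0,"dy":0,"dz":-90,"twist":0},{"claw":1,"dx":0,"dy":0,"dz":-90,"twist":0}]'
python3 - <<'E'
from h import *
p,d,X=wrist("blue2")
h=cv2.cvtColor(p,cv2.COLOR_BGR2HSV)
m=(d>0)&(h[...,0]>100)&(h[...,0]<130)&(h[...,1]>120)&(X[...,2]>.12)&(X[...,2]<.14)&(np.linalg.norm(X[...,:2]-[.579,.168],axis=-1)<.06)
Q=X[m];print(len(Q),np.percentile(Q[:,2],[5,50,95]),rect(Q))
E
```

```text
clock: 3.2
tool_pos: [0.58, 0.1667, 0.1808]
eef_rot: [0.815, 0.579, 0.002, 0.001]
contact_force: [0.7, -0.7, 0.9]
opening: 0.999
finger_force: 0.0
3.2 [0.58   0.1667 0.1808] tool y deg -19.19584523391118
1625 [0.12591135 0.12793048 0.1291295 ] (array([578. , 170.1]), array([58.5, 13.4]), np.float32(71.1))
```

```bash
python3 -m pendant '[{"claw":1,"dx":-2,"dy":3,"dz":-40,"twist":0},{"claw":1,"dx":-2,"dy":3,"dz":-65,"twist":0},{"claw":1,"dx":-2,"dy":3,"dz":-80,"twist":0},{"claw":1,"dx":-2,"dy":3,"dz":-86,"twist":0},{"claw":1,"dx":-2,"dy":3,"dz":-86,"twist":0},{"claw":0.1,"dx":-2,"dy":3,"dz":-86,"twist":0},{"claw":0.1,"dx":-2,"dy":3,"dz":-86,"twist":0},{"claw":0.1,"dx":-2,"dy":3,"dz":-86,"twist":0}]' 30
python3 -m pendant '[{"claw":0,"dx":0,"dy":0,"dz":0,"twist":0},{"claw":0,"dx":0,"dy":0,"dz":0,"twist":0},{"claw":0,"dx":0,"dy":0,"dz":0,"twist":0},{"claw":0,"dx":0,"dy":0,"dz":0,"twist":0},{"claw":0,"dx":0,"dy":0,"dz":0,"twist":0},{"claw":0,"dx":0,"dy":0,"dz":0,"twist":0}]' 30
```

```text
clock: 4.05
tool_pos: [0.5769, 0.1705, 0.0932]
eef_rot: [0.815, 0.58, 0.001, 0.0]
contact_force: [0.2, 0.4, 0.5]
opening: 0.754
finger_force: 0.0
clock: 4.65
tool_pos: [0.5763, 0.1703, 0.0923]
eef_rot: [0.815, 0.58, 0.0, 0.0]
contact_force: [0.0, 0.1, 0.3]
opening: 0.207
finger_force: 0.0
```

```bash
python3 -m pendant '[{"claw":0,"dx":0,"dy":0,"dz":0,"twist":0},{"claw":0,"dx":0,"dy":0,"dz":0,"twist":0},{"claw":0,"dx":0,"dy":0,"dz":0,"twist":0},{"claw":0,"dx":0,"dy":0,"dz":0,"twist":0},{"claw":0,"dx":0,"dy":0,"dz":0,"twist":0}]' 30
```

```text
clock: 5.15
tool_pos: [0.5766, 0.1703, 0.0923]
eef_rot: [0.815, 0.58, 0.0, 0.0]
contact_force: [2.4, -1.1, -1.7]
opening: 0.152
finger_force: 29.8
```

```bash
python3 -m pendant '[{"claw":0,"dx":0,"dy":0,"dz":15,"twist":0},{"claw":0,"dx":0,"dy":0,"dz":35,"twist":0},{"claw":0,"dx":0,"dy":0,"dz":65,"twist":0},{"claw":0,"dx":0,"dy":0,"dz":100,"twist":0},{"claw":0,"dx":0,"dy":0,"dz":135,"twist":0},{"claw":0,"dx":0,"dy":0,"dz":160,"twist":0},{"claw":0,"dx":0,"dy":0,"dz":160,"twist":0},{"claw":0,"dx":0,"dy":0,"dz":160,"twist":0}]'
python3 - <<'E'
from h import *
p,d,X=wrist("held1")
h=cv2.cvtColor(p,cv2.COLOR_BGR2HSV)
m=(d>0)&(h[...,0]>100)&(h[...,0]<130)&(h[...,1]>120)&(d<.25)
Q=X[m];print(len(Q),np.percentile(Q[:,2],[5,50,95]),rect(Q))
E
```

```text
clock: 5.95
tool_pos: [0.5754, 0.1703, 0.2526]
eef_rot: [0.814, 0.58, -0.0, -0.0]
contact_force: [0.4, -0.5, -2.5]
opening: 0.16
finger_force: 29.8
5.95 [0.5754 0.1703 0.2526] tool y deg -19.05744395312864
3902 [0.26909185 0.28807605 0.28945005] (array([575.3, 172.6]), array([ 60.9, 157.3]), np.float32(160.4))
```

View pics/held1.png

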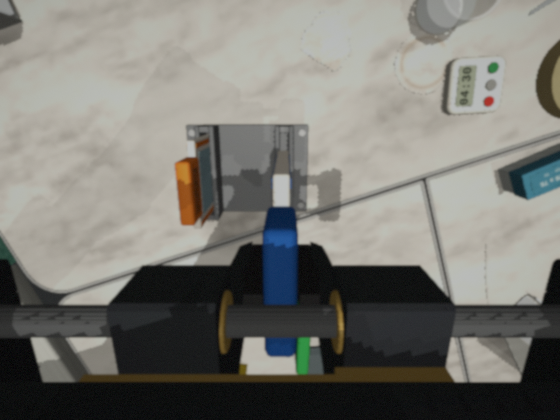

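The blue cassette hangs in the fingers (bar at columns 265–298, rows 208–355), and the orange one still stands in the stand at (187,190).

Run:
```python
from h import *
z=np.load("pics/held1.npz");p,d=z["p"],z["d"];X=cloud(d,z["K"],z["W"])
h=cv2.cvtColor(p,cv2.COLOR_BGR2HSV)
m=(d>0)&(h[...,0]>100)&(h[...,0]<130)&(h[...,1]>120)&(X[...,2]>.284)&(X[...,2]<.293)
m[:,:262]=0;m[:,302:]=0
Q=X[m];print(len(Q),rect(Q))
a=np.radians(71)
e=np.array([np.cos(a),np.sin(a)]);n=np.array([e[1],-e[0]]);D=Q[:,:2]-[.5754,.1703]
print("along",np.percentile(D@e,[1,99]),"across",np.percentile(D@n,[1,50,99]))
```

```text
3159 (array([574.4, 171.5]), array([58.2, 14. ]), np.float32(70.5))
along [-0.02707728  0.02950841] across [-0.00800416 -0.00103454  0.00549624]
```

```bash
python3 -m pendant '[{"claw":0,"dx":-1,"dy":-20,"dz":0,"twist":0.01},{"claw":0,"dx":-4,"dy":-60,"dz":0,"twist":0.02},{"claw":0,"dx":-7,"dy":-105,"dz":0,"twist":0.04},{"claw":0,"dx":-10,"dy":-150,"dz":0,"twist":0.06},{"claw":0,"dx":-13,"dy":-195,"dz":0,"twist":0.08},{"claw":0,"dx":-16,"dy":-240,"dz":0,"twist":0.1},{"claw":0,"dx":-19,"dy":-285,"dz":0,"twist":0.106},{"claw":0,"dx":-22,"dy":-320,"dz":0,"twist":0.106}]'
python3 -m pendant '[{"claw":0,"dx":-1,"dy":-18,"dz":0,"twist":0},{"claw":0,"dx":-1,"dy":-26,"dz":-20,"twist":0},{"claw":0,"dx":-1,"dy":-26,"dz":-40,"twist":0},{"claw":0,"dx":-1,"dy":-26,"dz":-60,"twist":0},{"claw":0,"dx":-1,"dy":-26,"dz":-60,"twist":0},{"claw":0,"dx":-1,"dy":-26,"dz":-60,"twist":0},{"claw":0,"dx":-1,"dy":-26,"dz":-60,"twist":0}]'
python3 - <<'E'
from h import *
p,d,X=wrist("over1")
h=cv2.cvtColor(p,cv2.COLOR_BGR2HSV)
m=(d>0)&(X[...,2]>.066)&(X[...,2]<.09)&(np.linalg.norm(X[...,:2]-[.552,-.174],axis=-1)<.1)
print(m.sum(),rect(X[m]))
E
```

```text
clock: 6.8
tool_pos: [0.5522, -0.1529, 0.2503]
eef_rot: [0.783, 0.622, -0.002, -0.001]
contact_force: [0.7, -0.3, -2.2]
opening: 0.156
finger_force: 29.8
clock: 7.5
tool_pos: [0.5536, -0.1754, 0.1928]
eef_rot: [0.783, 0.623, 0.0, 0.0]
contact_force: [0.4, -0.1, -1.0]
opening: 0.158
finger_force: 29.8
7.5 [ 0.5536 -0.1754  0.1928] tool y deg -12.98778139961235
4508 (array([ 551.8, -174. ]), array([129.1, 104.4]), np.float32(76.9))
```

View pics/over1.png

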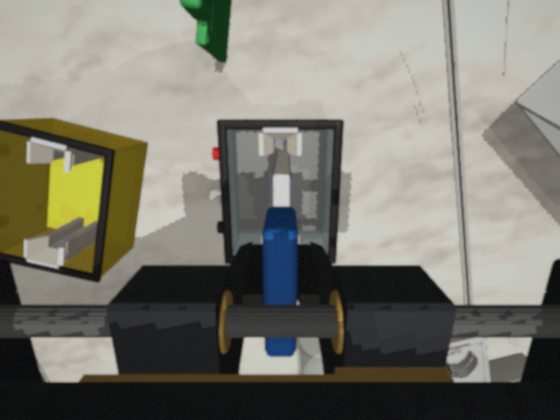

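The cassette hangs over the tank with its slab (column 282) in line with the far channel (column 280). I lower it slowly.

```bash
python3 -m pendant '[{"claw":0,"dx":-1,"dy":0,"dz":-10,"twist":0},{"claw":0,"dx":-1,"dy":0,"dz":-20,"twist":0},{"claw":0,"dx":-1,"dy":0,"dz":-30,"twist":0},{"claw":0,"dx":-1,"dy":0,"dz":-38,"twist":0},{"claw":0,"dx":-1,"dy":0,"dz":-44,"twist":0},{"claw":0,"dx":-1,"dy":0,"dz":-50,"twist":0},{"claw":0,"dx":-1,"dy":0,"dz":-54,"twist":0},{"claw":0,"dx":-1,"dy":0,"dz":-54,"twist":0}]'
```

```text
clock: 8.35
tool_pos: [0.552, -0.1755, 0.1378]
eef_rot: [0.783, 0.623, -0.0, -0.0]
contact_force: [-0.3, 0.7, -1.3]
opening: 0.157
finger_force: 29.8
```

```bash
python3 -m pendant '[{"claw":0,"dx":0,"dy":0,"dz":-8,"twist":0},{"claw":0,"dx":0,"dy":0,"dz":-16,"twist":0},{"claw":0,"dx":0,"dy":0,"dz":-24,"twist":0},{"claw":0,"dx":0,"dy":0,"dz":-31,"twist":0},{"claw":0,"dx":0,"dy":0,"dz":-37,"twist":0},{"claw":0,"dx":0,"dy":0,"dz":-42,"twist":0},{"claw":0,"dx":0,"dy":0,"dz":-45,"twist":0},{"claw":0,"dx":0,"dy":0,"dz":-45,"twist":0}]'
```

```text
clock: 9.15
tool_pos: [0.5521, -0.1756, 0.0929]
eef_rot: [0.783, 0.622, -0.0, -0.0]
contact_force: [-1.6, -0.6, -2.2]
opening: 0.154
finger_force: 29.8
```

```bash
python3 -m pendant '[{"claw":0,"dx":0,"dy":0,"dz":-1,"twist":0},{"claw":0,"dx":0,"dy":0,"dz":-2,"twist":0},{"claw":0,"dx":0,"dy":0,"dz":-3,"twist":0},{"claw":0,"dx":0,"dy":0,"dz":-3,"twist":0}]'
```

```text
clock: 9.55
tool_pos: [0.5528, -0.1757, 0.0912]
eef_rot: [0.783, 0.622, 0.0, 0.001]
contact_force: [-0.5, 0.1, 4.5]
opening: 0.151
finger_force: 29.8
```

Seated: it meets upward force at exactly the home height. I release and rise.

```bash
python3 -m pendant '[{"claw":0.5,"dx":0,"dy":0,"dz":0,"twist":0},{"claw":0.5,"dx":0,"dy":0,"dz":0,"twist":0},{"claw":0.5,"dx":0,"dy":0,"dz":0,"twist":0},{"claw":0.5,"dx":0,"dy":0,"dz":0,"twist":0},{"claw":0.5,"dx":0,"dy":0,"dz":0,"twist":0},{"claw":0.5,"dx":0,"dy":0,"dz":0,"twist":0}]'
python3 -m pendant '[{"claw":0.5,"dx":0,"dy":0,"dz":10,"twist":0},{"claw":0.5,"dx":0,"dy":0,"dz":30,"twist":0},{"claw":0.5,"dx":0,"dy":0,"dz":70,"twist":0},{"claw":0.5,"dx":0,"dy":0,"dz":110,"twist":0},{"claw":0.5,"dx":0,"dy":0,"dz":150,"twist":0},{"claw":0.5,"dx":0,"dy":0,"dz":180,"twist":0},{"claw":0.5,"dx":0,"dy":0,"dz":180,"twist":0},{"claw":0.5,"dx":0,"dy":0,"dz":180,"twist":0}]'
python3 - <<'E'
from h import *
p,d,X=wrist("end1")
h=cv2.cvtColor(p,cv2.COLOR_BGR2HSV)
m=(d>0)&(h[...,0]>100)&(h[...,0]<130)&(h[...,1]>120)&(X[...,2]>.11)&(X[...,2]<.14)&(np.linalg.norm(X[...,:2]-[.552,-.174],axis=-1)<.06)
Q=X[m];print(len(Q),np.percentile(Q[:,2],[5,50,95]),rect(Q))
from plant import eyes
cv2.imwrite("pics/end2.png",np.hstack([cv2.resize(p,(400,300)),cv2.resize(eyes.snapshot("scene")[0],(400,300))]))
E
```

```text
clock: 10.15
tool_pos: [0.5523, -0.1756, 0.0903]
eef_rot: [0.783, 0.622, 0.0, -0.0]
contact_force: [-0.3, -0.2, -0.1]
opening: 0.502
finger_force: 0.0
clock: 10.95
tool_pos: [0.5522, -0.1757, 0.2711]
eef_rot: [0.783, 0.622, 0.0, 0.001]
contact_force: [-0.7, -0.6, -0.9]
opening: 0.5
finger_force: 0.0
10.95 [ 0.5522 -0.1757  0.2711] tool y deg -13.006809580883541
821 [0.12483372 0.12695415 0.12826757] (array([ 552.8, -175. ]), array([57.6, 13.5]), np.float32(76.6))
```

View pics/end2.png

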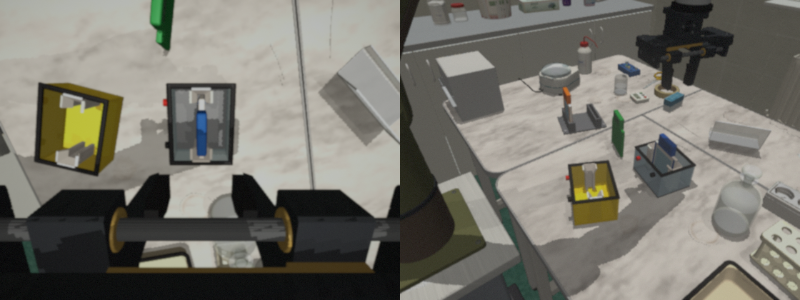

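The blue grip is centred in the clear tank at (202,130) in the wrist half. Its top is at 127 mm, which is home height, and its axis is 76.6° against the slot's 77°. In the scene half the orange cassette still stands at (568,100), and the robot is clear of everything.

```bash
python3 -c "
from plant import r;print(r.finish_job())"
```

```text
the job is handed in; nothing more can be done
None
```

The blue cassette is fully home in the clear tank's slot and released, the orange one still stands in the stand, and I handed the job in at about 11 s; no verdict was returned.

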